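# Free the glued box from the trigger bar clamp

## Robot

A 7-joint arm with a two-finger parallel gripper is mounted at the origin on the work surface. World frame = base frame: x ahead of the robot, y to its left, z up, the work surface at z = 0. Lengths are in m, angles in rad, forces in N, time in s.
With the tool pointing down it reaches from about 0.4 to 0.85 m from the base axis. Payload 4.5 kg.
Tool frame: the origin (TCP) lies at the very end of the fingers, on their centre line; the grasp point (between the pads) lies 19 mm behind it (r.pinch_z is the distance from the TCP to the grasp point, in m); z points along the fingers, y is the line along which they close (so a half turn about z gives the same grasp; the last joint's range is limited). The gripper opens to 88 mm and grips with 3 to 60 N. Pads are 18 mm wide; open, the fingers measure 123 mm over their backs; the gripper's body (75 mm by 187 mm) begins 45 mm behind the grasp point.
Start: joints at [-1.19, 0.689, -0.195, 1.565, 0.157, 0.902, -0.215], TCP at [0.212, 0.588, 0.239] pointing down, gripper open.
Joint ranges: [-3.01, 3.01], [-0.46, 2.08], [-1.47, 1.51], [0.13, 2.56], [-1, 4.14], [0.04, 2.09], [-2.66, 2.66]. Speed limits (rad/s): [2.57, 2.57, 3.14, 3.14, 3.14, 3.14, 3.14].

## Interface

Orientations are given as a unit quaternion [x, y, z, w].
In Python, from plant import r, cams gives the robot as it stands.
- The arm moves only by the shell command python3 -m pendant 'ROWS' [FORCE]. ROWS is JSON, a list of rows, each a list of 3 entries, a list of its own where there are three numbers: the closure, from -1 (fully open) to 1 (shut), then the shift along the tool's x, y, z in mm, then the turn, a rotation vector about the tool's x, y, z in degrees. A call has 1 to 8 rows; each row shifts and turns the commanded pose from where the row before left it, along the tool's axes as they then stand; what a row does not reach is not made up. A row lasts 1/8 s, in which the tool goes at most 62.5 mm and 10.7 degrees, less where a joint would pass 70% of its speed; a pose out of reach is approached as far as the arm can. A call with a gripper value outside its range is refused whole. The fingers move at their own pace and stop on an object; FORCE is the grip in N (left out, the last holds). Time passes only in rows, so rows that do not move let the fingers close. It gives the time, the measured TCP pose, the force, the opening and the grip force at its end, in the units of the state.
- r.get_state(): the state, without advancing time (a new reading comes with each control period).
- cams.snapshot(name): name is "scene" or "top" or "wrist"; returns a dict with "img" (420x560x3 uint8, red, green, blue), "camera_matrix" (3x3 intrinsics, pixels), "camera_from_world" (4x4, takes a point from world to camera coordinates); the wrist camera has in their place "tool_from_camera" (4x4, takes a point from camera to tool coordinates, whose origin is the TCP and whose axes are the flange's). Camera axes: x right, y up, looking along -z (the intrinsics and any distortion apply to the point x, -y, -z); pixel columns grow to the right and rows downward; lengths in m; the calibration is good to about 2 mm. A picture is of the moment at which its call begins: read the wrist's pose just before it. There is no depth.
- r.finish_job(): hands the job in; it is judged then, once.
The state is a dict: "clock": time; "q": joint angles; "qd": joint speeds; "joint_torque": joint torques, N m; "tool_pos": TCP position; "eef_rot": TCP orientation; "contact_force": force on the tool from outside, world axes, zero at the start; "moment": the same for the moment, N m; "opening": opening from 0.0 (shut) to 1.0 (fully open); "finger_force": force on a finger pad.
Only numpy, scipy, OpenCV 4.12 (cv2) and the standard library are available. Lean on these libraries where they do the work, as an engineer would, in place of code of your own. Each camera call takes 0.05 s, during which the arm holds its last target. There are 200 camera calls.

## Task

The glue has set on the white foam-board box held in the bar clamp. Squeeze the clamp's release trigger against its pistol grip, draw the sliding jaw back by about 45 mm with the trigger held in while the box stays standing where it is, then let the trigger spring out again. Lift the box out and set it down, not dropped, upright on the free floor of the white foam-board tray beside the labelled finished box, and leave the finished box and the other things on the desk undisturbed.

Things in the scene. Friction and masses are not known exactly. Their poses are not given: they have to be found in the camera images.
- clamp: Ratchet bar clamp lying flat on a plywood board (145 x 375 x 12 mm) screwed to the desk: toothed steel bar 345 x 20 x 6 mm, strapped on two wooden blocks, 40 mm above the desk. Origin: on the desk under the bar's middle. y runs along the bar to the fixed jaw, z up. Both jaws reach 90 mm to the +x side of the bar; the pistol grip sticks out level to the -x side. No part is higher than 62 mm.
- grip_mid (a point): Point on the centre line of the black pistol grip of the sliding head, where to squeeze; moves with the head, axes as the clamp's. The grip runs along x, 28 mm deep (y), 26 mm thick (z), 40 mm above the desk; housing begins 47 mm to +x, flared butt 35 mm to -x. Room for fingers from above on both y sides, with tips down to 20 mm above the desk (the board under part of it is 12 mm thick).
- trigger_face (a point): Point on the front (+y) face of the dark steel trigger, beside grip_mid; at rest 38 mm from it to +y, so 52 mm from this face to the grip's rear (-y) face, about 38 mm when squeezed home. Trigger 9 mm thick, 16 mm high; vertical hinge pin 60 mm to +x of here, tip 17 mm to -x. One finger pushes it to -y, the other bears on the grip's rear face; about 6 N to start, 9 N when home.
- clamp_trigger (a joint): Angle of the trigger, rad: 0 sprung out (rest), 0.23 squeezed home. It lifts the ratchet pawl hidden in the head: below about 0.1 the pawl locks the jaw against opening (over 40 N); from 0.15 on the jaw slides freely both ways, with 1 to 3 N. Let go, the trigger springs back by itself; the pawl drops into the teeth (5 mm pitch), the jaw opening up to 10 mm more as it seats.
- clamp_jaw (a joint): Travel of the sliding jaw, m: 0 as clamped, growing as it is drawn back from the box along -y, up to its stop at 0.077. Its rubber pad is sprung and follows the first 2 mm.
- box: The glued box: white foam-board box without label, 50 mm (x) by 62 mm (y) by 78 mm high, about 90 g, standing on the clamp's 12 mm board between the rubber pads of both jaws, pressed along y by some 7 N. Origin: centre of its underside. Axes at the start as the clamp's, 52 mm to +x and 69 mm to +y of the clamp's origin. Its upper 28 mm stands clear of the clamp and can be gripped across x.
- tray: White foam-board tray fixed to the desk, 150 mm (x) by 285 mm (y) outside, walls 5 mm thick and 36 mm high, floor 5 mm thick. Origin: centre of its underside. x across, y along its length, z up.
- finished: Finished box standing in the tray: same size as the glued box, with a black-and-white square code on top, about 120 g. Origin: centre of its underside; 50 mm along its x, 62 mm along its y. It may stand anywhere along the tray's length, near the middle of its width; at least 95 mm of floor is free on one side of it.
- glue: Glue bottle, 34 mm diameter, 105 mm high, orange cap, standing on the clamp's board near its -y end on the +x side of the bar. Origin: centre of its underside. Bystander.
- cells: Black holder with two cells, 42 x 78 x 21 mm, on the desk beyond the clamp and tray. Origin: centre of its underside. Bystander.
- circuit: Green circuit board 70 x 90 mm with parts up to 28 mm high, on the desk beyond the clamp and tray. Origin: centre of its underside. Bystander.
- servo: Small dark blue servo motor, 13 x 34 x 30 mm, standing on the clamp's board at its -y end on the +x side of the bar, by the glue bottle. Origin: centre of its underside. Bystander.
- screwdriver: Screwdriver 170 mm long lying on the desk on the robot's right, nearer than clamp and tray. Bystander.
- tape: Roll of tape, 72 mm diameter, 24 mm high, lying on the desk beyond the clamp and tray. Bystander.
- caliper: Sliding caliper 210 mm long, 12 mm high, lying on the desk on the robot's left, nearer than clamp and tray. Bystander.
Things that resemble listed ones, but are neither listed nor needed, are in the scene too. What is shaped like the box but orange or pink is not meant.

How it is judged:
On the way, in this order (a step that is already met when the one before it is completed fails the run):
1. the release trigger is squeezed in with the box standing in the clamp (value of joint clamp_trigger above 0.14 rad and distance of box from where it was at the start of the episode below 0.012 m), for 0.1 s.
2. the sliding jaw is drawn back clear of the box (25 mm or more) with the trigger held in, the box still standing in its place (value of joint clamp_jaw above 0.025 m and value of joint clamp_trigger above 0.05 rad and distance of box from where it was at the start of the episode below 0.012 m and angle between box's own z axis and vertical below 0.1 rad).
3. the trigger is let go and has sprung out, the jaw staying back and the box standing in its place (value of joint clamp_trigger below 0.04 rad and value of joint clamp_jaw above 0.025 m and distance of box from where it was at the start of the episode below 0.012 m), for 0.1 s.
At the end, for the whole second after the job is handed in: The glued box stands upright (within 0.08 rad) and at rest flat on the tray's floor, inside its walls; the finished box stands within 20 mm of where it was; the trigger is sprung out (below 0.04 rad) and the sliding jaw has stayed at least 25 mm back (x of box in the frame of tray between -0.055 and 0.055 m and y of box in the frame of tray between -0.122 and 0.122 m and z of box in the frame of tray between 0.002 and 0.009 m and angle between each of box, finished's own z axis and vertical below 0.08 rad and linear speed of box below 0.02 m/s and value of joint clamp_trigger below 0.04 rad and value of joint clamp_jaw above 0.025 m and distance of finished from where it was at the start of the episode below 0.02 m); the robot touches nothing.
It fails at once if the box is dropped: let go in the air away from the clamp (contact force between the fingers and box below 0.05 N and height (world z) of box above 0.03 m and linear speed of box above 0.25 m/s).
It fails at once if the finished box is pushed more than 20 mm or knocked over (distance of finished from where it was at the start of the episode above 0.02 m or angle between finished's own z axis and vertical above 0.3 rad).
It fails at once if a bystander is moved more than 20 mm (distance of any of glue, cells, circuit, servo, screwdriver, tape, caliper from where it was at the start of the episode above 0.02 m).
It also fails if it takes over 58 s, if anything falls off the work surface, if the arm or the gripper's body presses on something with over 40 N, if the wrist force passes 120 N, or if a joint passes its speed limit or range.

## Working session

There is one attempt and no reset: what is moved stays moved. The work goes in short steps, Python scripts to look and compute and a shell command to move; the robot and the scene stay as the last step left them, time stands still between calls to the robot, and variables do not carry over. Pictures are saved under pics/ and viewed, at most 10 in all, crops included, and the job is handed in when it is done.

```bash
ls; mkdir -p pics; python3 - <<'E'
from plant import r,cams
import cv2,pickle
s={}
for n in ("top","scene"):
    s[n]=cams.snapshot(n); cv2.imwrite(f"pics/{n}0.png",s[n]["img"][:,:,::-1])
pickle.dump(s,open("s0.pkl","wb"))
st=r.get_state(); print(st, r.pinch_z)
for n in s: print(n,s[n]["camera_matrix"],s[n]["camera_from_world"],s[n].keys())
E
```

```text
pics
{'clock': 0.1, 'q': array([-1.19021417,  0.6898727 , -0.19453332,  1.56620447,  0.15733132,
        0.90250415, -0.2150772 ]), 'qd': array([ 4.49394001e-05, -5.50059855e-04, -1.02313305e-03, -3.49667148e-03,
        1.39046869e-03, -9.31925483e-04,  6.88112245e-04]), 'joint_torque': array([-2.16892833e-03, -5.28499568e+01, -1.27103034e+00, -1.53839153e+01,
       -5.25048631e-02,  2.02945412e-03,  2.54348197e-05]), 'tool_pos': array([0.21227587, 0.58726474, 0.23801716]), 'eef_rot': array([ 1.72462252e-01,  9.85015805e-01, -7.93839942e-04, -7.08217495e-05]), 'contact_force': array([-0.08134215, -0.30240304,  0.21045709]), 'moment': array([ 0.01535906, -0.00706777,  0.02494061]), 'finger_force': 0.0, 'opening': 1.001230010445247} 0.0187
top [[424.22338507   0.         274.74596093]
 [  0.         424.22338507 210.16380366]
 [  0.           0.           1.        ]] [[ 0.02535292 -0.99965536 -0.0068107  -0.03329196]
 [ 0.9960321   0.02467848  0.08550452 -0.5526638 ]
 [-0.08530698 -0.00895147  0.9963145  -1.28066351]
 [ 0.          0.          0.          1.        ]] dict_keys(['img', 'camera_matrix', 'camera_from_world'])
scene [[426.85432717   0.         283.17134747]
 [  0.         426.85432717 209.01537522]
 [  0.           0.           1.        ]] [[ 0.30836272  0.95123926 -0.00750367 -0.14212694]
 [-0.80691849  0.26573949  0.52750837  0.4166686 ]
 [ 0.50378069 -0.15660906  0.8495167  -1.49764159]
 [ 0.          0.          0.          1.        ]] dict_keys(['img', 'camera_matrix', 'camera_from_world'])
```

View pics/top0.png

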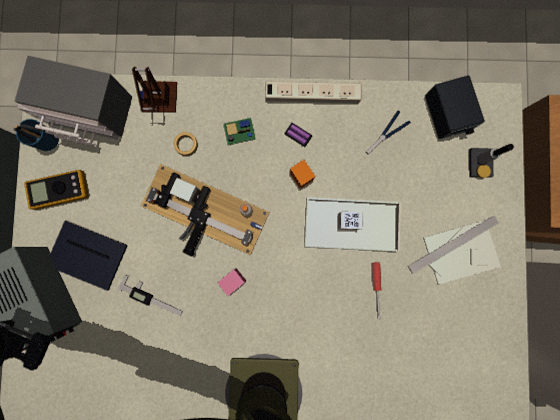

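View pics/scene0.png

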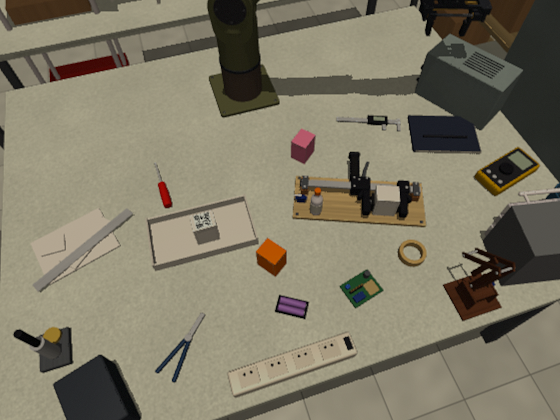

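The top view shows the clamp board around (205,208), with the white box near (183,189) and the grip at (193,240). The tray is at (352,225), its code box at (350,220), and the free floor is on its right side. The scene view agrees.

```bash
cat > h.py <<'E'
import numpy as np,cv2
def ray(s,uv,z,T=None):
    """pixel -> world point on plane z; T = world_from_camera (default from snapshot)"""
    if T is None: T=np.linalg.inv(s["camera_from_world"])
    K=s["camera_matrix"]
    d=np.linalg.inv(K)@[uv[0],uv[1],1]; d=T[:3,:3]@[d[0],-d[1],-d[2]]
    o=T[:3,3]; return o+d*(z-o[2])/d[2]
def wristT(s,st):
    from scipy.spatial.transform import Rotation as R
    W=np.eye(4); W[:3,:3]=R.from_quat(st["eef_rot"]).as_matrix(); W[:3,3]=st["tool_pos"]
    return W@s["tool_from_camera"]
def rect(s,mask,z,T=None):
    """largest contour's min-area rect on plane z: centre, sizes, angle of long side"""
    c=max(cv2.findContours(mask.astype(np.uint8),cv2.RETR_EXTERNAL,cv2.CHAIN_APPROX_NONE)[0],key=cv2.contourArea)
    P=np.array([ray(s,p[0],z,T)[:2] for p in c])*1000
    q=cv2.boxPoints(cv2.minAreaRect(P.astype(np.float32)))
    e=[q[1]-q[0],q[2]-q[1]]; l=max(e,key=np.linalg.norm)
    return q.mean(0).round(1),np.round([np.linalg.norm(v) for v in e],1),round(np.degrees(np.arctan2(l[1],l[0])),2)
E
python3 - <<'E'
import pickle,cv2,numpy as np
from h import *
s=pickle.load(open("s0.pkl","rb"))["top"]; im=s["img"]
hsv=cv2.cvtColor(im,cv2.COLOR_RGB2HSV)
def win(m,a,b,c,d):
    o=np.zeros(m.shape,np.uint8); o[b:d,a:c]=m[b:d,a:c]; return o
wood=win((hsv[...,1]>90)&(hsv[...,0]<28)&(hsv[...,2]>60),130,155,280,260)
wood=cv2.morphologyEx(wood,cv2.MORPH_CLOSE,np.ones((9,9)));
print("board",rect(s,wood,.012))
for p in [(304,198),(398,203),(397,251),(304,247)]: print(p, ray(s,p,.036).round(3))
print(im[225,380],im[225,320],im[190,183],im[150,330],hsv[225,320],hsv[190,183],hsv[150,330])
a=cv2.resize(im[155:260,130:275],None,fx=5,fy=5,interpolation=cv2.INTER_CUBIC); b=cv2.resize(im[185:265,290:410],None,fx=5,fy=5)
cv2.imwrite("pics/clampcrop.png",a[:,:,::-1]); cv2.imwrite("pics/traycrop.png",b[:,:,::-1])
E
```

```text
board (array([553.8, 198.8], dtype=float32), array([144. , 375.2], dtype=float32), np.float32(67.48))
(304, 198) [ 0.592 -0.108  0.036]
(398, 203) [ 0.583 -0.394  0.036]
(397, 251) [ 0.438 -0.391  0.036]
(304, 247) [ 0.443 -0.111  0.036]
[198 204 190] [194 199 195] [194 198 189] [186 180 155] [ 66   6 199] [ 43  12 198] [ 24  42 186]
```

View pics/clampcrop.png

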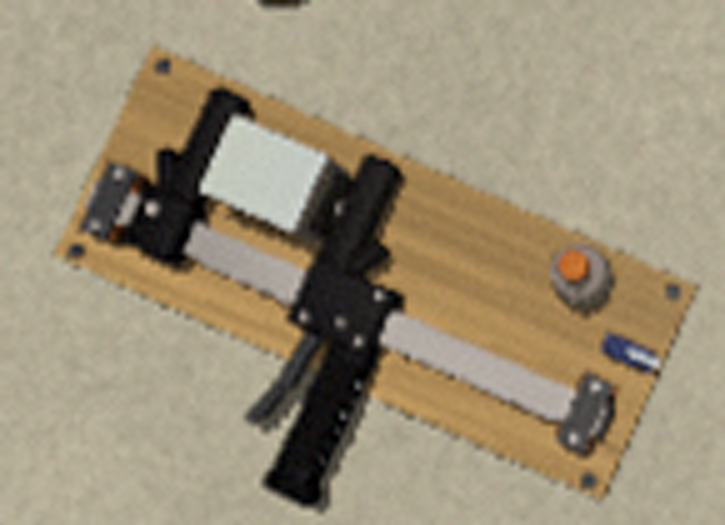

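View pics/traycrop.png

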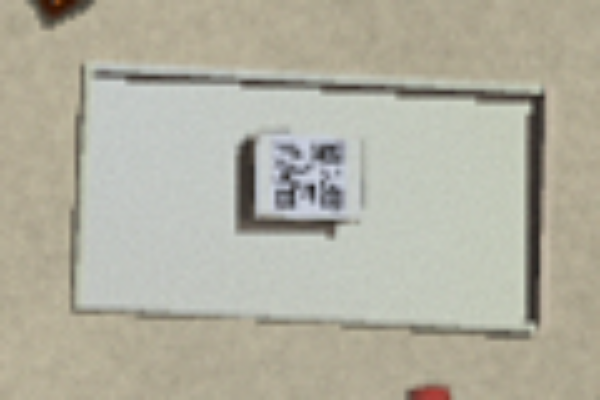

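The crops (5x) show the box top at (267,173), the bar from (195,240) to (570,400), the grip running (350,350) to (295,485) with its trigger on the left, tip at (262,415). In the tray, the finished box is left of centre, and both sides have room.

```bash
python3 - <<'E'
import pickle
from h import *
s=pickle.load(open("s0.pkl","rb"))["top"]
a=np.radians(67.5); cy=np.array([np.cos(a),np.sin(a)]); cx=np.array([cy[1],-cy[0]]); O=np.array([.5538,.1988])
f=lambda u,v,z:ray(s,(130+(u-2)/5,155+(v-2)/5),z)[:2]
def pr(n,p): print(n,(p*1000).round(1),"rel",np.round([(p-O)@cx*1000,(p-O)@cy*1000],1))
for n,u,v,z in [("boxtop",267,173,.09),("b1",240,115,.09),("b2",331,160,.09),("b3",293,231,.09),("b4",201,190,.09),("barL",195,241,.043),("barR",570,400,.043),("gripmid",325,413,.053),("butt",295,487,.053),("trigtip",258,415,.048),("trighinge",312,345,.048),("glue",573,265,.105),("headfar",380,165,.06)]: pr(n,f(u,v,z))
g=lambda u,v,z:ray(s,(290+(u-2)/5,185+(v-2)/5),z)[:2]
for n,u,v in [("t1",88,68),("t2",545,92),("t3",535,330),("t4",75,310)]: print(n,(g(u,v,.036)*1e3).round(1))
for u,v in [(257,135),(346,138),(350,222),(256,217)]: print("fin",(g(u,v,.083)*1e3).round(1))
E
```

```text
boxtop [602.7 250.6] rel [25.3 66.6]
b1 [636.7 268. ] rel [50.  95.7]
b2 [611.3 213.4] rel [47.5 35.5]
b3 [568.9 233.9] rel [ 0.5 38.2]
b4 [591.7 289. ] rel [ 0.5 97.8]
barL [566.1 303.4] rel [-28.6 101.3]
barR [475.4  72.4] rel [ -24.  -146.8]
gripmid [463.7 218. ] rel [-90.6 -16.8]
butt [419.2 234.1] rel [-137.9  -18.9]
trigtip [461.6 259.2] rel [-108.3   20.5]
trighinge [504.4 228.5] rel [-57.    8.6]
glue [551.6  68.1] rel [  48.  -121.6]
headfar [613.1 189.7] rel [58.3 14.3]
t1 [ 591.3 -117.6]
t2 [ 583.5 -395.8]
t3 [ 439.1 -389.9]
t4 [ 444.  -112.5]
fin [ 548.8 -214.1]
fin [ 548.3 -266.2]
fin [ 499.2 -269. ]
fin [ 500.8 -214.1]
```

```bash
python3 -m pendant '[[-1,[-45,-32,5],[0,0,0]],[-1,[-45,-32,5],[0,0,0]],[-1,[-45,-32,5],[0,0,0]],[-1,[-45,-32,5],[0,0,0]],[-1,[-45,-32,5],[0,0,0]],[-1,[-45,-32,5],[0,0,0]],[-1,[-45,-33,5],[0,0,0]],[-1,[-46,-33,5],[0,0,2.7]]]' && python3 -m pendant '[[-1,[0,0,0],[0,0,0]],[-1,[0,0,0],[0,0,0]]]'
python3 - <<'E'
from plant import r,cams
import cv2,pickle
st=r.get_state(); s=cams.snapshot("wrist"); pickle.dump((s,st),open("w1.pkl","wb"))
cv2.imwrite("pics/w1.png",s["img"][:,:,::-1]); print(st["tool_pos"],st["eef_rot"],s["tool_from_camera"].round(3))
E
```

```text
clock: 1.1
tool_pos: [0.4649, 0.2209, 0.1984]
eef_rot: [0.196, 0.981, 0.0, -0.0]
contact_force: [-0.7, 0.3, 0.1]
opening: 0.999
finger_force: 0.0
clock: 1.35
tool_pos: [0.4637, 0.2231, 0.1986]
eef_rot: [0.195, 0.981, 0.0, -0.0]
contact_force: [-0.2, 0.5, 0.5]
opening: 1.0
finger_force: 0.0
[0.46374462 0.22314102 0.19857055] [ 1.95408927e-01  9.80721709e-01  2.98959284e-04 -4.36955872e-04] [[ 0.     0.96   0.279  0.073]
 [ 1.    -0.     0.    -0.002]
 [ 0.     0.279 -0.96  -0.145]
 [ 0.     0.     0.     1.   ]]
```

View pics/w1.png

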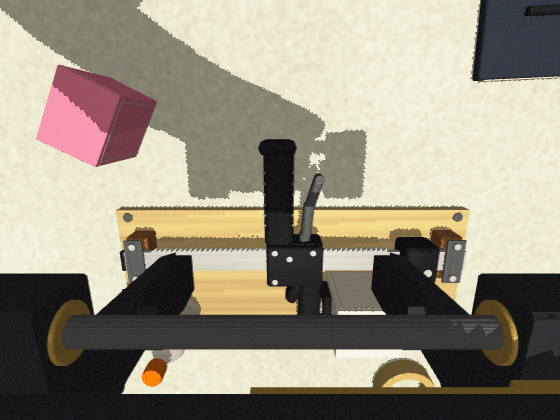

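The wrist view shows the grip's edges at columns 265–294, its butt at row 140–155, its housing starting at row 238, and the trigger from (306,240) to its tip at (320,175). The board edge lies level, so the yaw is right.

```bash
python3 - <<'E'
import pickle
from h import *
s,st=pickle.load(open("w1.pkl","rb")); T=wristT(s,st)
a=np.radians(67.5); cy=np.array([np.cos(a),np.sin(a)]); cx=np.array([cy[1],-cy[0]]); t=st["tool_pos"][:2]
for n,u,v,z in [("gripL",265,195,.053),("gripR",293,195,.053),("butt",279,140,.053),("buttEnd",279,156,.053),("housing",279,238,.058),("tipL",315,176,.048),("tipR",324,176,.048),("trmidR",319,192,.048),("hinge",306,240,.048),("boardL",117,210,.012),("boardR",467,208,.012),("boxedgeL",333,345,.09)]:
    p=ray(s,(u,v),z,T)[:2]-t; print(n,"rel TCP clamp xy mm",np.round([p@cx*1e3,p@cy*1e3],1))
E
```

```text
gripL rel TCP clamp xy mm [ -7.2 -17.6]
gripR rel TCP clamp xy mm [-7.2  8. ]
butt rel TCP clamp xy mm [-56.2  -4.6]
buttEnd rel TCP clamp xy mm [-42.4  -4.7]
housing rel TCP clamp xy mm [32.7 -4.9]
tipL rel TCP clamp xy mm [-23.8  28.1]
tipR rel TCP clamp xy mm [-23.8  36.3]
trmidR rel TCP clamp xy mm [-8.9 32.2]
hinge rel TCP clamp xy mm [38.4 21.1]
boardL rel TCP clamp xy mm [  18.2 -176.1]
boardR rel TCP clamp xy mm [ 16.2 192.7]
boxedgeL rel TCP clamp xy mm [125.1  44.6]
```

```bash
python3 -m pendant '[[-1,[8,0,40],[0,0,0]],[-1,[0,0,45],[0,0,0]],[-1,[0,0,45],[0,0,0]],[-1,[0,0,30],[0,0,0]],[-1,[0,0,16],[0,0,0]],[-1,[0,0,0],[0,0,0]],[-1,[0,0,0],[0,0,0]]]' 20
```

```text
clock: 2.28
tool_pos: [0.4573, 0.2263, 0.0237]
eef_rot: [0.195, 0.981, 0.001, 0.001]
contact_force: [0.2, 0.2, -0.1]
opening: 1.0
finger_force: 0.0
```

```bash
python3 -m pendant '[[1,[0,0,2],[0,0,0]],[1,[0,0,0],[0,0,0]],[1,[0,0,0],[0,0,0]],[1,[0,0,0],[0,0,0]],[1,[0,0,0],[0,0,0]],[1,[0,0,0],[0,0,0]],[1,[0,0,0],[0,0,0]],[1,[0,0,0],[0,0,0]]]' 20
```

```text
clock: 3.28
tool_pos: [0.4555, 0.2249, 0.0211]
eef_rot: [0.195, 0.981, -0.001, -0.001]
contact_force: [-3.9, 1.3, 5.7]
opening: 0.425
finger_force: 19.7
```

```bash
python3 -m pendant '[[1,[0,-3,0],[0,0,0]],[1,[0,-5,0],[0,0,0]],[1,[0,-6,0],[0,0,0]],[1,[0,-7,0],[0,0,0]],[1,[0,-8,0],[0,0,0]],[1,[0,-8,0],[0,0,0]],[1,[0,-8,0],[0,0,0]],[1,[0,0,0],[0,0,0]]]' 20; python3 -m pendant '[[1,[0,0,0],[0,0,0]],[1,[0,0,0],[0,0,0]]]'
python3 - <<'E'
from plant import r,cams
import cv2
im=cams.snapshot("top")["img"]
cv2.imwrite("pics/t2.png",cv2.resize(im[155:260,130:275],None,fx=5,fy=5,interpolation=cv2.INTER_CUBIC)[:,:,::-1])
E
```

```text
clock: 4.28
tool_pos: [0.4379, 0.1822, 0.021]
eef_rot: [0.196, 0.981, -0.002, -0.001]
contact_force: [-3.5, -0.1, 6.0]
opening: 0.424
finger_force: 19.7
clock: 4.53
tool_pos: [0.438, 0.1826, 0.021]
eef_rot: [0.196, 0.981, -0.001, -0.001]
contact_force: [-3.8, 0.1, 6.4]
opening: 0.423
finger_force: 19.7
```

View pics/t2.png

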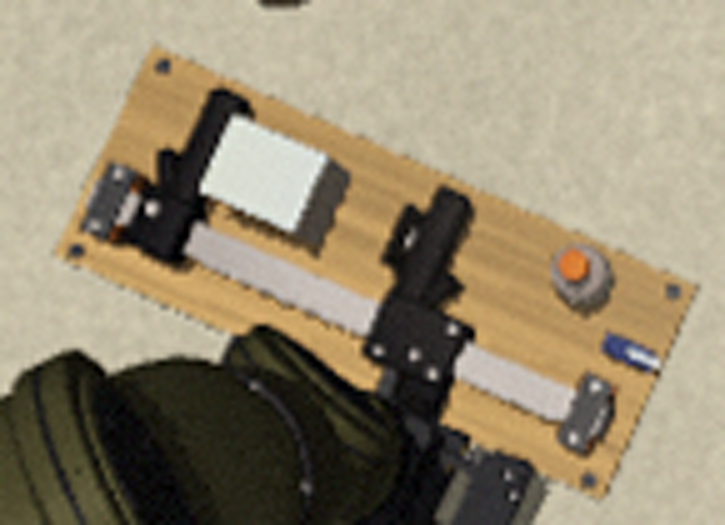

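The sliding jaw is back about 46 mm and the box top is still at (267,173). Now I release the trigger and go up.

```bash
python3 -m pendant '[[-1,[0,0,0],[0,0,0]],[-1,[0,0,0],[0,0,0]],[-1,[0,0,0],[0,0,0]],[-1,[0,0,0],[0,0,0]],[-1,[0,0,0],[0,0,0]]]'; python3 -m pendant '[[-1,[0,0,-20],[0,0,0]],[-1,[0,0,-45],[0,0,0]],[-1,[0,0,-60],[0,0,0]],[-1,[0,0,-50],[0,0,0]],[-1,[0,0,0],[0,0,0]],[-1,[0,0,0],[0,0,0]]]'
python3 - <<'E'
from plant import r,cams
import cv2,pickle
st=r.get_state(); s=cams.snapshot("wrist"); pickle.dump((s,st),open("w2.pkl","wb"))
cv2.imwrite("pics/w2.png",s["img"][:,:,::-1])
E
```

```text
clock: 5.2
tool_pos: [0.4392, 0.1838, 0.0206]
eef_rot: [0.196, 0.981, -0.0, -0.0]
contact_force: [-0.4, -0.5, -0.5]
opening: 0.968
finger_force: 0.0
clock: 5.95
tool_pos: [0.4391, 0.1835, 0.1952]
eef_rot: [0.196, 0.981, -0.0, -0.0]
contact_force: [-0.2, -0.3, -0.2]
opening: 0.997
finger_force: 0.0
```

View pics/w2.png

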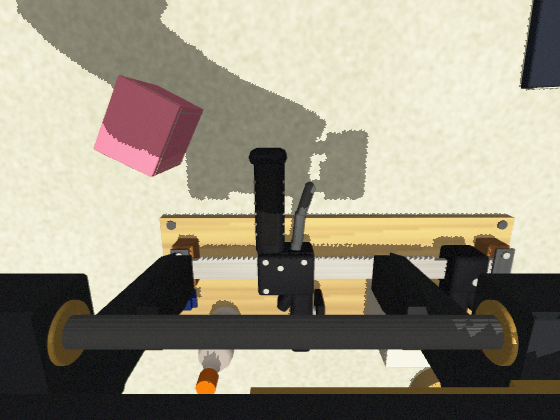

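The trigger has sprung out, with its tip at (310,185), and the jaw is still back. Next I check the wrist range and compute the box move.

```bash
python3 - <<'E'
from plant import r
from h import *
import pickle
st=r.get_state(); print(st["q"].round(2),st["tool_pos"].round(4),st["eef_rot"].round(4))
s=pickle.load(open("s0.pkl","rb")); d=np.array([.602,.251])-st["tool_pos"][:2]
a=np.radians(67.5); ty=np.array([np.cos(a),np.sin(a)]); tx=np.array([-ty[1],ty[0]])
print("box shift tool xy",d@tx*1e3,d@ty*1e3)
s=s["top"];hsv=cv2.cvtColor(s["img"],cv2.COLOR_RGB2HSV)
m=np.zeros(hsv.shape[:2],np.uint8); m[190:260,295:405]=(hsv[190:260,295:405,1]<33); m=cv2.morphologyEx(m,cv2.MORPH_OPEN,np.ones((3,3)))
print("tray",rect(s,m,.036))
m=np.zeros(hsv.shape[:2],np.uint8); m[170:205,165:200]=(hsv[170:205,165:200,1]<40)&(hsv[170:205,165:200,2]>150);print("box",rect(s,m,.09))
E
```

```text
[-0.32  0.58 -0.26  2.05  0.28  0.55  0.39] [0.4387 0.1834 0.1946] [ 1.956e-01  9.807e-01 -9.000e-04 -1.000e-03]
box shift tool xy -124.98499781150436 124.95067559399556
tray (array([ 517.1, -251.7], dtype=float32), array([152.6, 276.9], dtype=float32), np.float32(88.45))
box (array([602.7, 253.7], dtype=float32), array([48.9, 60.6], dtype=float32), np.float32(68.2))
```

```bash
python3 -m pendant '[[-1,[-31,31,0],[0,0,0]],[-1,[-31,31,0],[0,0,0]],[-1,[-31,32,0],[0,0,0]],[-1,[-32,32,0],[0,0,0]],[-1,[0,0,0],[0,0,10]],[-1,[0,0,0],[0,0,10]],[-1,[0,0,0],[0,0,10]],[-1,[0,0,0],[0,0,10]]]'; python3 -m pendant '[[-1,[0,0,0],[0,0,10]],[-1,[0,0,0],[0,0,10]],[-1,[0,0,0],[0,0,10]],[-1,[0,0,0],[0,0,10]],[-1,[0,0,0],[0,0,10]],[-1,[0,0,0],[0,0,0]],[-1,[0,0,0],[0,0,0]]]'
python3 - <<'E'
from plant import r,cams
import cv2,pickle
st=r.get_state(); s=cams.snapshot("wrist"); pickle.dump((s,st),open("w3.pkl","wb"))
cv2.imwrite("pics/w3.png",s["img"][:,:,::-1]); print(st["q"].round(2))
E
```

```text
clock: 7.0
tool_pos: [0.6021, 0.2519, 0.1929]
eef_rot: [0.522, 0.853, -0.002, -0.001]
contact_force: [-0.1, 0.8, -0.9]
opening: 0.997
finger_force: 0.0
clock: 7.88
tool_pos: [0.6027, 0.2522, 0.1944]
eef_rot: [0.831, 0.556, -0.001, 0.0]
contact_force: [-0.4, -0.1, 0.9]
opening: 0.999
finger_force: 0.0
[-0.56  0.78  0.17  1.53 -0.16  0.85 -0.72]
```

View pics/w3.png

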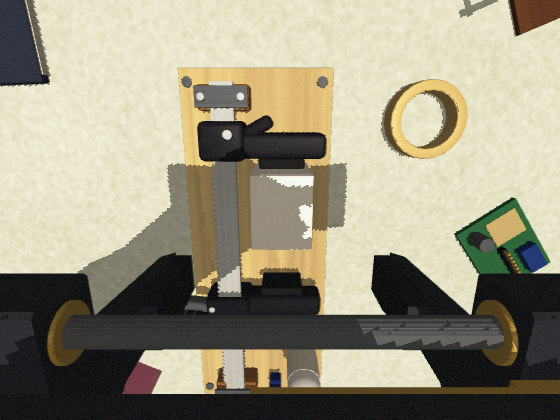

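The wrist view shows the box top with corners near (251,177), (313,175), (313,248) and (251,249), between the fixed jaw above and the withdrawn jaw below.

```bash
python3 - <<'E'
import pickle
from h import *
s,st=pickle.load(open("w3.pkl","rb")); T=wristT(s,st)
P=[]
for uv in [(251,177),(313,175),(313,248),(251,249)]:
    p=ray(s,uv,.09,T); q=np.linalg.inv(T@np.linalg.inv(s["tool_from_camera"]))@np.r_[p,1]; P.append(q[:2]*1e3); print(p.round(4),q[:3].round(4))
print(np.mean(P,0),np.linalg.norm(P[1]-P[0]),np.linalg.norm(P[2]-P[1]))
E
```

```text
[0.5896 0.2872 0.09  ] [ 0.0276 -0.0254  0.1044]
[0.6343 0.2705 0.09  ] [0.0291 0.0224 0.1043]
[0.6128 0.2141 0.09  ] [-0.0312  0.024   0.1044]
[0.5653 0.2326 0.09  ] [-0.0322 -0.027   0.1045]
[-1.67568264 -1.48927143] 47.79242167611616 60.390728928350015
```

```bash
python3 -m pendant '[[-1,[-1.5,-1.5,40],[0,0,0]],[-1,[0,0,45],[0,0,0]],[-1,[0,0,28],[0,0,0]],[-1,[0,0,15],[0,0,0]],[-1,[0,0,0],[0,0,0]],[-1,[0,0,0],[0,0,0]]]' 15;python3 -m pendant '[[1,[0,0,0],[0,0,0]],[1,[0,0,0],[0,0,0]],[1,[0,0,0],[0,0,0]],[1,[0,0,0],[0,0,0]],[1,[0,0,0],[0,0,0]],[1,[0,0,0],[0,0,0]],[1,[0,0,0],[0,0,0]]]' 15
```

```text
clock: 8.68
tool_pos: [0.6024, 0.2519, 0.069]
eef_rot: [0.832, 0.555, 0.001, 0.0]
contact_force: [-0.5, -1.1, 0.4]
opening: 1.0
finger_force: 0.0
clock: 9.55
tool_pos: [0.6014, 0.2516, 0.0678]
eef_rot: [0.832, 0.555, 0.0, -0.0]
contact_force: [-0.2, -0.5, 1.4]
opening: 0.566
finger_force: 15.0
```

```bash
python3 -m pendant '[[1,[0,0,-4],[0,0,0]],[1,[0,0,-10],[0,0,0]],[1,[0,0,-20],[0,0,0]],[1,[0,0,-28],[0,0,0]],[1,[0,0,-28],[0,0,0]],[1,[0,0,-30],[0,0,0]],[1,[0,0,0],[0,0,0]],[1,[0,0,0],[0,0,0]]]'
python3 - <<'E'
from plant import r
from h import *
from scipy.spatial.transform import Rotation as R
import pickle
st=r.get_state(); M=R.from_quat(st["eef_rot"]).as_matrix()
t=np.array([.515,-.333])  # target
d=np.r_[t-st["tool_pos"][:2],0]; print(st["tool_pos"],"shift",(M.T@d*1e3).round(1),"yaw of tool y",np.degrees(np.arctan2(M[1,1],M[0,1])))
E
```

```text
clock: 10.55
tool_pos: [0.6009, 0.2515, 0.1877]
eef_rot: [0.832, 0.555, -0.0, -0.0]
contact_force: [0.5, -0.4, -1.3]
opening: 0.571
finger_force: 15.0
[0.60090629 0.25151515 0.18765738] shift [-5.727e+02  1.449e+02  1.000e-01] yaw of tool y -22.560747302730853
```

```bash
python3 -m pendant '[[1,[-25,6,0],[0,0,0]],[1,[-40,10,0],[0,0,0]],[1,[-40,10,0],[0,0,0]],[1,[-40,10,0],[0,0,0]],[1,[-40,10,0],[0,0,0]],[1,[-40,10,0],[0,0,0]],[1,[-40,10,0],[0,0,0]],[1,[-40,10,0],[0,0,0]]]';python3 -m pendant '[[1,[-40,10,0],[0,0,0]],[1,[-40,10,0],[0,0,0]],[1,[-40,10,0],[0,0,0]],[1,[-40,10,0],[0,0,0]],[1,[-40,10,0],[0,0,0]],[1,[-40,10,0],[0,0,0]],[1,[-27,9,0],[0,0,0]],[1,[0,0,0],[0,0,0]]]'; python3 -m pendant '[[1,[0,0,0],[0,0,-7]],[1,[0,0,0],[0,0,-7]],[1,[0,0,0],[0,0,-7]],[1,[0,0,0],[0,0,0]],[1,[0,0,0],[0,0,0]]]'
python3 - <<'E'
from plant import r,cams
import cv2,pickle
st=r.get_state(); s=cams.snapshot("wrist"); pickle.dump((s,st),open("w4.pkl","wb"))
t=cams.snapshot("top")["img"][180:270,280:420]; t=cv2.resize(t,(560,360))
cv2.imwrite("pics/w4.png",cv2.resize(cv2.vconcat([s["img"],t]),None,fx=.75,fy=.75)[:,:,::-1]); print(st["q"].round(2),st["eef_rot"])
E
```

```text
clock: 11.55
tool_pos: [0.5534, -0.0604, 0.1866]
eef_rot: [0.832, 0.555, -0.001, -0.001]
contact_force: [0.2, -1.0, -1.6]
opening: 0.566
finger_force: 15.0
clock: 12.55
tool_pos: [0.5139, -0.335, 0.1864]
eef_rot: [0.833, 0.553, -0.001, -0.0]
contact_force: [0.2, 0.4, -1.3]
opening: 0.563
finger_force: 15.0
clock: 13.18
tool_pos: [0.5158, -0.3311, 0.1873]
eef_rot: [0.717, 0.697, 0.0, -0.001]
contact_force: [-0.3, 0.2, 0.0]
opening: 0.564
finger_force: 15.0
[ 0.53  0.73 -0.06  1.66  0.06  0.75  0.42] [ 7.17013561e-01  6.97058915e-01  1.57260810e-04 -6.31356807e-04]
```

View pics/w4.png

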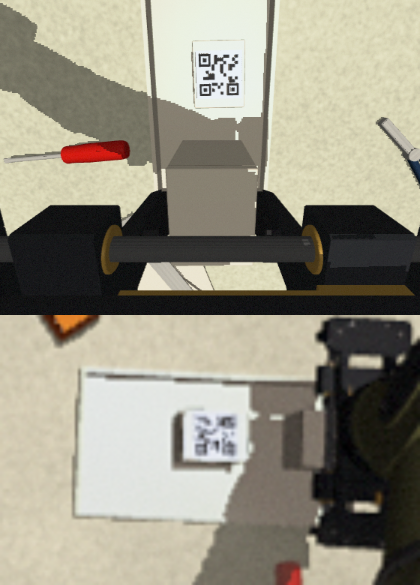

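The box is held level. The finished box's near edge is at wrist pixel (291,143), and the tray walls lie to either side of the held box.

```bash
python3 - <<'E'
import pickle
from h import *
s,st=pickle.load(open("w4.pkl","rb")); T=wristT(s,st)
for n,u,v,z in [("finNear",258,141,.083),("finNear2",323,143,.083),("finFar",290,54,.083),("wallL in",212,200,.036),("wallR in",352,200,.036)]: print(n,(ray(s,(u/1,v),z,T)*1e3).round(1))
E
```

```text
finNear [ 497.4 -275.2   83. ]
finNear2 [ 546. -278.   83.]
finFar [ 522.6 -216.6   83. ]
wallL in [ 448.2 -330.6   36. ]
wallR in [ 578.9 -334.3   36. ]
```

```bash
python3 -m pendant '[[1,[-2,0,30],[0,0,0]],[1,[0,0,35],[0,0,0]],[1,[0,0,25],[0,0,0]],[1,[0,0,15],[0,0,0]],[1,[0,0,8],[0,0,0]],[1,[0,0,5],[0,0,0]],[1,[0,0,3],[0,0,0]],[1,[0,0,0],[0,0,0]]]'; python3 -m pendant '[[1,[0,0,2],[0,0,0]],[1,[0,0,1],[0,0,0]],[1,[0,0,1],[0,0,0]],[1,[0,0,0],[0,0,0]],[1,[0,0,0],[0,0,0]]]'
```

```text
clock: 14.28
tool_pos: [0.5159, -0.3344, 0.067]
eef_rot: [0.717, 0.697, 0.0, 0.0]
contact_force: [-0.4, -0.2, -0.7]
opening: 0.569
finger_force: 15.0
clock: 14.9
tool_pos: [0.5157, -0.3343, 0.0627]
eef_rot: [0.717, 0.697, 0.0, -0.0]
contact_force: [-0.1, 0.4, -0.7]
opening: 0.567
finger_force: 15.0
```

```bash
python3 -m pendant '[[1,[0,0,1],[0,0,0]],[1,[0,0,1],[0,0,0]],[1,[0,0,0],[0,0,0]],[1,[0,0,0],[0,0,0]]]'
```

```text
clock: 15.4
tool_pos: [0.5158, -0.3343, 0.0608]
eef_rot: [0.717, 0.697, 0.0, 0.0]
contact_force: [-1.1, 0.2, 2.6]
opening: 0.566
finger_force: 15.0
```

```bash
python3 -m pendant '[[1,[0,0,0.6],[0,0,0]],[1,[0,0,0],[0,0,0]],[1,[0,0,0],[0,0,0]]]'
```

```text
clock: 15.78
tool_pos: [0.5157, -0.3343, 0.0608]
eef_rot: [0.717, 0.697, 0.0, 0.0]
contact_force: [-1.8, 1.3, 5.5]
opening: 0.566
finger_force: 15.0
```

On the floor. I open, retreat straight up, and check.

```bash
python3 -m pendant '[[-0.3,[0,0,0],[0,0,0]],[-1,[0,0,0],[0,0,0]],[-1,[0,0,0],[0,0,0]],[-1,[0,0,0],[0,0,0]],[-1,[0,0,0],[0,0,0]],[-1,[0,0,0],[0,0,0]]]'; python3 -m pendant '[[-1,[0,0,-10],[0,0,0]],[-1,[0,0,-35],[0,0,0]],[-1,[0,0,-50],[0,0,0]],[-1,[0,0,-50],[0,0,0]],[-1,[-40,0,0],[0,0,0]],[-1,[-40,0,0],[0,0,0]],[-1,[0,0,0],[0,0,0]],[-1,[0,0,0],[0,0,0]]]'
python3 - <<'E'
from plant import r,cams
import cv2
s=cams.snapshot("wrist")["img"]; t=cams.snapshot("scene")["img"]
cv2.imwrite("pics/w5.png",cv2.resize(cv2.vconcat([s,t]),(400,600))[:,:,::-1])
E
```

```text
clock: 16.52
tool_pos: [0.5157, -0.3343, 0.0601]
eef_rot: [0.717, 0.697, 0.0, -0.0]
contact_force: [0.5, 0.4, -1.0]
opening: 1.004
finger_force: 0.0
clock: 17.52
tool_pos: [0.5136, -0.4133, 0.2053]
eef_rot: [0.717, 0.697, 0.0, -0.0]
contact_force: [-0.1, 0.1, 0.6]
opening: 0.996
finger_force: 0.0
```

View pics/w5.png

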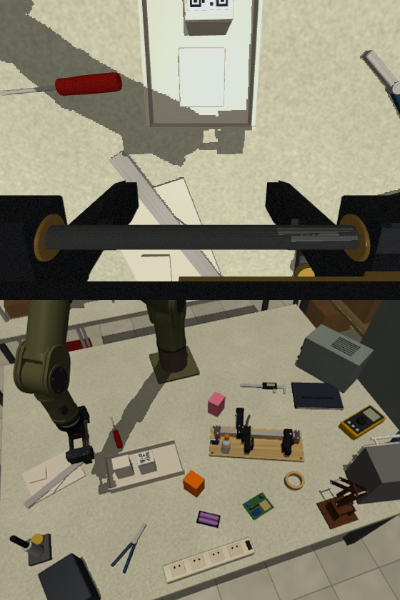

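The white box stands upright in the tray beside the code box (wrist view, around (202,77)), the clamp is open, and everything else is in place.

```bash
python3 -c "
from plant import r
print(r.finish_job())"
```

```text
the job is handed in; nothing more can be done
None
```

The glued box is out of the clamp and standing upright in the tray beside the finished box; the sliding jaw is back by at least 45 mm, the trigger has sprung out, nothing else in the last pictures looks disturbed, and the job was handed in after about 18 s with no verdict returned.

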